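Unpin the art caddy and hang it on the louvred panel

ROBOT

A 6-joint arm with a two-finger parallel gripper is mounted at the origin on the work surface. World frame = base frame: x ahead of the robot, y to its left, z up, the work surface at z = 0. Lengths are in m, angles in rad, forces in N, time in s.
With the tool pointing down it reaches from about 0.35 to 0.975 m from the base axis. Payload 4.9 kg.
Tool frame: the origin (TCP) lies at the very end of the fingers, on their centre line; the grasp point (between the pads) lies 19 mm behind it; z points along the fingers, y is the line along which they close (so a half turn about z gives the same grasp; the last joint's range is limited). The gripper opens to 85 mm and grips with 20 to 120 N. Pads are 22 mm wide; open, the fingers measure 114 mm over their backs; the gripper's body (76 mm by 85 mm) begins 54 mm behind the grasp point. The pads swing forward as they close: fully open they stand 13 mm farther back than shut.
Start: joints at [0.998, 0.053, 1.613, -0, 1.476, -0.119], TCP at [0.274, 0.562, 0.231] pointing down, gripper open.
Joint ranges: [-3.01, 3.01], [-1.01, 2.22], [0.06, 2.58], [-1.02, 4.17], [0.09, 2.62], [-3.14, 3.14]. Speed limits (rad/s): [2.57, 2.57, 3.14, 3.14, 3.14, 3.14].

INTERFACE

Orientations are given as a unit quaternion [w, x, y, z].
In Python, from plant import state, optics, ticket, nets gives the robot as it stands. The module is installed in compiled form; this text tells all that it offers.
- The arm moves only by the shell command python3 -m inch 'ROWS' [OPENING]. ROWS is JSON, a list of rows, each an object of numbers: "dx", "dy", "dz": the shift along the tool's x, y, z as a fraction of full scale; "rx", "ry", "rz": the turn, a rotation vector about the tool's x, y, z as a fraction of full scale. In form: [{"dx": .., "dy": .., "dz": .., "rx": .., "ry": .., "rz": ..}, ...]. A call has 1 to 5 rows; each row is the pose to reach, as a shift and turn from the pose commanded when the call began, along the tool's axes at that moment; what a row does not reach only later rows make up. Full scale, the value 1, is 0.8 m for a shift and 1.5 rad for a turn. A row lasts 1/10 s, in which the tool goes at most 50 mm and 8.59 degrees, less where a joint would pass 70% of its speed; a pose out of reach is approached as far as the arm can. A call with a number of a shift or a turn outside -1 to 1 is refused whole. A call with a gripper value outside its range is refused whole. OPENING is the opening, from -1 (shut) to 1 (fully open), set as the call begins (- or left out, the last holds). The fingers move at their own pace and stop on an object; the grip force is fixed at half the most. Time passes only in rows, so rows that repeat a pose let the fingers close. It gives the time, the measured TCP pose, the force, the opening and the grip force at its end, in the units of the state.
- state(): the state, without advancing time (a new reading comes with each control period).
- optics.grab_frame(name): name is "scene" or "top"; returns the picture (420x560x3 uint8, red, green, blue); there is no depth.
- optics.camera_info(name): a dict with "fx", "fy", "cx", "cy" (pixels), "R" (3x3) and "t" (3): a world point X has camera coordinates R X + t. Camera axes: x right, y down, z forward; pixel columns grow to the right and rows downward; lengths in m; the calibration is good to about 2 mm. A picture is of the moment at which its call begins. camera_info takes no time and is no camera call.
- ticket.job_done(): hands the job in; it is judged then, once.
Trained networks look in the newest picture that a camera, given by its name, has taken for a name from the list of things; names that differ only in an ending like _2 or _b are one class to them, and where a whole thing is asked for, a point or a joint stands for the part that bears it (a point fixed in the world has none). Each returns a list of dicts, best first, with "confidence" (0 to 1); they miss things now and then, are a little off and sometimes report something else, mostly with a low value. They report only what shows in the picture. A call takes as long as a camera call. They do not tell look-alikes from the thing itself.
- nets.boxes_of(camera, name): "bbox" ([centre column, centre row, width, height] in pixels, round what is visible of it).
- nets.outline_of(camera, name): "pixels" (420x560 bool, what is visible of it) and "bbox" ([centre column, centre row, width, height] in pixels, round what is visible of it).
The state is a dict: "time": time; "joint_pos": joint angles; "joint_vel": joint speeds; "joint_efforts": joint torques, N m; "tool_pos": TCP position; "tool_rot": TCP orientation; "contact_force": force on the tool from outside, world axes, zero at the start; "ft_torque": the same for the moment, N m; "gripper_width": opening from 0.0 (shut) to 1.0 (fully open); "grasp_force": force on a finger pad.
Only numpy, scipy, OpenCV 4.12 (cv2) and the standard library are available. Lean on these libraries where they do the work, as an engineer would, in place of code of your own. Each camera call takes 0.05 s, during which the arm holds its last target. There are 200 camera calls.

TASK

The art-supply caddy is locked on its carrying stand by a spring clip through the cross-drilled pin. Pull the clip out sideways and put it down in the metal dish; only then lift the caddy off the stand and hang it on the other rack, the one without a pin, so that its lip drops fully home over that rack's rail and it hangs upright by itself. Keep the caddy upright on the way, and do not knock over or push away the glue bottle, paper cup or glue stick.

Things in the scene. Friction and masses are not known exactly. Their poses are not given: they have to be found in the camera images.
- clip_loop (a point): Steel R-clip, 6 mm wire, 65 g, lying flat: centre of its loop. x runs from the loop along the legs, z up. The loop measures 46 mm (x) by 36 mm (y) with straight sides 22 mm long: pinch it across y from above; 90 mm is clear below it. The pin stands at x = +58 mm. Pull the clip along its own -x: up to about 4 N until, after some 16 mm, its sprung leg snaps off the pin; free after 45 mm.
- clip_tip (a point): End of the clip's straight leg, which goes through the pin: 82 mm along the clip's x from the loop's centre, 24 mm past the pin's axis at the start. Beside it, at y about +13 mm, runs the sprung wavy leg, up to 93 mm from the loop's centre, gripping the outside of the pin.
- stand: Grey fixed stand, 150 mm long (y), that holds the caddy at the start. Origin on the table under its rail, x towards the caddy, y along the rail. Rail 5 mm thick, top edge 110 mm up. Steel pin, 18 mm in diameter, at x = -46 mm, top 139.5 mm up. The caddy's tongue lies round the pin, under the clip, which locks it down. Clip out, lift the caddy straight up at least 40 mm to clear pin and rail.
- pin_hole (a point): Centre of the cross hole through the pin, along the stand's x, 10 mm wide and 12.5 mm high, 119 mm above the table. The clip's straight leg lies in it.
- stand_rail (a point): Middle of the top edge of the stand's rail, 110 mm above the table (axes as stand).
- panel: Grey fixed louvred rack without a pin, 150 mm long (y), the caddy's new place. Origin on the table under its rail; x points to the side on which the caddy must hang, y along the rail. From 45 to 75 mm below the rail's edge a strip, its face at x = +5.3 mm, supports the caddy's back. Nothing rises above the rail's edge.
- panel_rail (a point): Middle of the top edge of the panel's rail, 145 mm above the table (axes as panel). The rail is an upright strip 5 mm thick (x = -2.5 to +2.5 mm). Behind it (-x) is a slot 23 mm wide for the caddy's lip, closed 69 mm either side of the middle.
- caddy_handle (a point): White open caddy holding pens, box 100 mm deep (x), 120 mm wide (y), 85 mm high, 0.3 to 0.6 kg: centre of its wooden handle bar over its middle. Bar along y, 14 mm thick (x), 24 mm high, to be pinched across x from above at its middle. 27 mm clear under it to the rim. The point is 124 mm above the underside. x points away from the lip side, z up.
- caddy_lip (a point): Point of the caddy that rests on the rail, under the lip's bridge: 54 mm behind (-x of) and 39 mm below the handle's centre. The lip, 100 mm wide (y), reaches 25 mm down, slanting back: its channel is 8 mm wide at the top and 18 mm at the mouth. Lower with this point 3 to 8 mm in front (+x) of the rail's middle; it slides home to about 1.5 mm as it sinks.
- caddy: The same caddy: origin under the centre of its box, axes as at the handle. Behind its lip a tongue, 46 mm wide and 5 mm thick with a 26 mm square hole, reaches 139 mm behind (-x of) the origin, 85 to 90 mm above it.
- clip: The same clip: origin at the centre of the loop, axes as there.
- dish: Fixed aluminium dish, open on top, 150 mm (x) by 120 mm (y) and 18 mm high, walls and floor 4 to 5 mm. Origin under its centre.
- glue: White glue bottle, 64 mm in diameter, 160 mm high, a bystander. Origin under its centre.
- cup: Paper cup, 72 mm in diameter, 85 mm high, a bystander. Origin under its centre.
- gluestick: Orange glue stick standing up, 32 mm in diameter, 110 mm high, a bystander. Origin under its centre.
Things that resemble listed ones, but are neither listed nor needed, are in the scene too. What is shaped like the caddy but green or yellow is not meant.

How it is judged:
By the outcome, as a careful person would: the job done as asked, in the order asked, and still so for the second after the job is handed in, with the robot touching nothing.
It also fails if it takes over 61 s, if anything falls off the work surface, if the arm or the gripper's body presses on something with over 40 N, if the wrist force passes 120 N, or if a joint passes its speed limit or range.

## Working session

There is one attempt and no reset: what is moved stays moved. The work goes in short steps, Python scripts to look and compute and a shell command to move; the robot and the scene stay as the last step left them, time stands still between calls to the robot, and variables do not carry over. Pictures are saved under pics/ and viewed, at most 10 in all, crops included, and the job is handed in when it is done.

```bash
mkdir -p pics; python3 - <<'E'
from plant import state, optics
import cv2
for n in("scene","top"):
    f=optics.grab_frame(n); cv2.imwrite(f"pics/{n}0.png",cv2.resize(f[:,:,::-1],(784,588),interpolation=cv2.INTER_CUBIC))
    c=optics.camera_info(n); print(n,{k:(v.round(3).tolist() if hasattr(v,'round') and hasattr(v,'tolist') else v) for k,v in c.items()})
s=state();print(s)
E
```

```text
scene {'fx': 493.9774859545312, 'fy': 493.9774859545312, 'cx': 275.85142762954854, 'cy': 208.1174315174713, 'R': [[-0.691, 0.723, 0.005], [0.502, 0.484, -0.717], [-0.521, -0.493, -0.697]], 't': [0.294, -0.259, 2.304]}
top {'fx': 423.06383899137137, 'fy': 423.06383899137137, 'cx': 274.91352068877825, 'cy': 211.72513333592374, 'R': [[-0.019, -1.0, 0.012], [-0.988, 0.016, -0.156], [0.156, -0.015, -0.988]], 't': [0.115, 0.584, 1.25]}
{'time': 0.1, 'joint_pos': array([ 9.98006141e-01,  5.32937430e-02,  1.61417622e+00,  1.44346452e-05,
        1.47600106e+00, -1.18983489e-01]), 'joint_vel': array([-4.91313172e-05,  5.69518976e-04, -3.16230560e-03, -1.21751231e-04,
        1.24782360e-03,  1.57364924e-03]), 'joint_efforts': array([ 2.44225760e-05, -3.94902277e+01, -3.71362638e+01, -1.41340347e-04,
        3.88339511e-03,  8.86862296e-06]), 'tool_pos': array([0.2736685 , 0.56126314, 0.23017249]), 'tool_rot': array([-3.25171461e-04,  2.24961903e-01,  9.74367107e-01, -8.81125467e-04]), 'contact_force': array([ 0.06221035, -0.27375397, -0.43440787]), 'ft_torque': array([-0.03177217,  0.04144775, -0.02069893]), 'grasp_force': 0.0, 'gripper_width': 0.9993364411110608}
```

View pics/scene0.png

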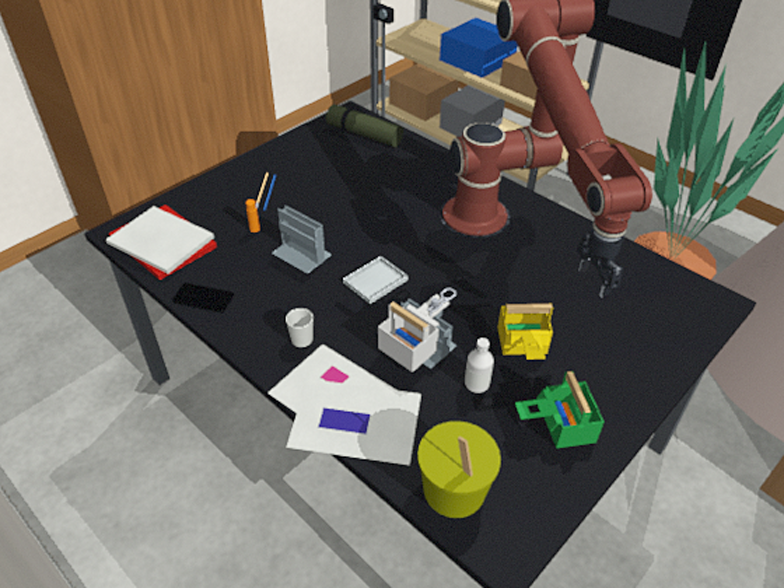

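View pics/top0.png

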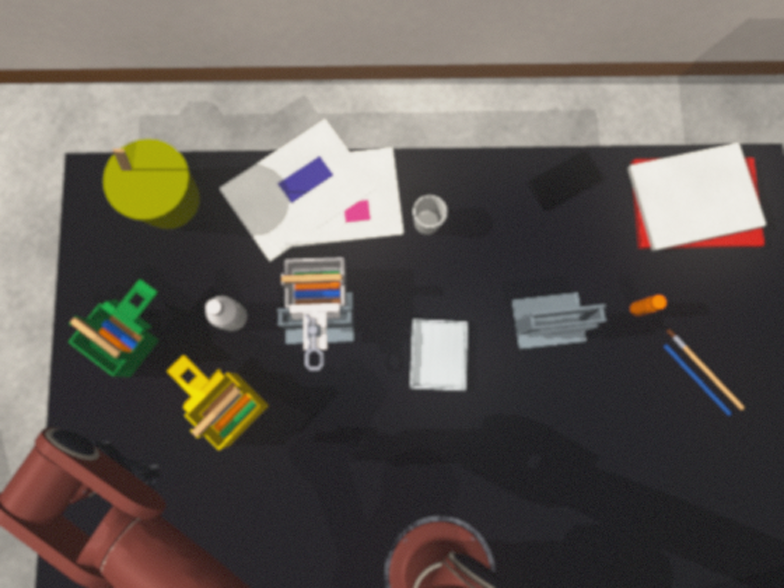

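The white caddy sits on the stand at top (315,290) and scene (408,340), both in enlarged pixels. The green one at (115,330) and the yellow one at (220,400) are look-alikes and not meant. The panel is at top (558,320), the dish at (438,355), the cup at (430,213), the glue at (225,313) and the glue stick at (648,305). Next I'll query the nets and enlarge the clip and panel.

```bash
cat > h.py <<'E'
import numpy as np
from plant import state, optics, nets
C={n:optics.camera_info(n) for n in("scene","top")}
def ray(n,u,v):
    c=C[n];R=np.array(c['R']);t=np.array(c['t'])
    d=R.T@np.array([(u-c['cx'])/c['fx'],(v-c['cy'])/c['fy'],1]);return -R.T@t,d
def atz(n,u,v,z):
    o,d=ray(n,u,v);return o+d*(z-o[2])/d[2]
def tri(a,b):
    (o1,d1),(o2,d2)=ray("scene",*a),ray("top",*b)
    s=np.linalg.lstsq(np.c_[d1,-d2],o2-o1,rcond=None)[0]
    p,q=o1+s[0]*d1,o2+s[1]*d2;return (p+q)/2,np.linalg.norm(p-q)
def proj(n,X):
    c=C[n];p=np.array(c['R'])@np.array(X)+np.array(c['t']);return c['fx']*p[0]/p[2]+c['cx'],c['fy']*p[1]/p[2]+c['cy']
E
python3 - <<'E'
from h import *
import cv2
F={n:optics.grab_frame(n) for n in("scene","top")}
def crop(n,x,y,w,h,s):return cv2.resize(F[n][y:y+h,x:x+w,::-1],None,fx=s,fy=s,interpolation=cv2.INTER_CUBIC)
m=np.vstack([np.hstack([crop("top",185,175,80,60,5),crop("top",355,200,80,60,5)]),np.hstack([crop("scene",260,195,80,60,5),crop("scene",180,140,80,60,5)])])
cv2.imwrite("pics/m.png",m)
for k in("clip_loop","clip_tip","caddy_handle","caddy","panel_rail","panel","stand","stand_rail","dish","glue","cup","gluestick"):
  for n in("scene","top"):
    for d in nets.boxes_of(n,k)[:3]: print(k,n,np.round(d['bbox'],1),round(d['confidence'],2))
E
```

```text
clip_loop scene [312.4 217.8  16.9   9. ] 0.62
clip_loop top [223.4 251.4   9.9  24.6] 0.64
clip_tip scene [313.6 216.1  13.   11.9] 0.57
clip_tip scene [304.8 238.8  34.   47.3] 0.22
clip_tip top [223.8 244.3  13.7  34.2] 0.48
caddy_handle scene [376.8 234.9  34.3  43.1] 0.85
caddy_handle scene [297.6 240.7  47.4  52.3] 0.7
caddy_handle scene [398.6 290.7  63.5  53. ] 0.65
caddy_handle top [224.2 214.7  48.5  62. ] 0.92
caddy_handle top [ 80.5 235.6  65.   70.4] 0.82
caddy_handle top [154.4 288.2  72.3  63.5] 0.77
caddy scene [397.8 294.5  60.   58.2] 0.96
caddy scene [292.5 239.6  46.6  49.5] 0.93
caddy scene [374.8 237.6  38.7  39.1] 0.85
caddy top [224.6 217.8  47.1  67.3] 0.87
caddy top [155.4 286.2  64.2  64.3] 0.75
caddy top [ 82.5 236.8  62.3  65.7] 0.65
panel_rail scene [216.  169.7  43.6  50.2] 0.93
panel_rail scene [305.5 237.1  35.3  50.5] 0.3
panel_rail top [398.9 229.7  64.2  39.2] 0.59
panel scene [217.4 171.4  39.1  46.9] 0.56
panel scene [292.1 241.5  49.3  47.3] 0.38
panel scene [314.2 215.   18.4  14. ] 0.24
panel top [399.2 231.7  65.9  41.2] 0.65
stand scene [305.  238.8  40.3  50.6] 0.9
stand top [224.9 227.3  57.9  32.8] 0.83
stand_rail scene [305.4 238.   34.2  48.6] 0.96
stand_rail top [225.5 226.   54.4  35.8] 0.83
dish top [312.  256.6  43.8  50.3] 0.64
glue scene [340.8 262.1  19.8  34.5] 0.59
glue top [161.3 224.6  31.2  22.2] 0.63
cup scene [212.9 233.4  20.3  26.3] 0.65
cup top [309.4 155.   21.9  25.8] 0.85
gluestick scene [181.5 155.   10.   22.8] 0.42
gluestick scene [340.6 263.2  22.3  36.1] 0.26
gluestick top [462.5 218.6  26.4  14.1] 0.58
```

View pics/m.png

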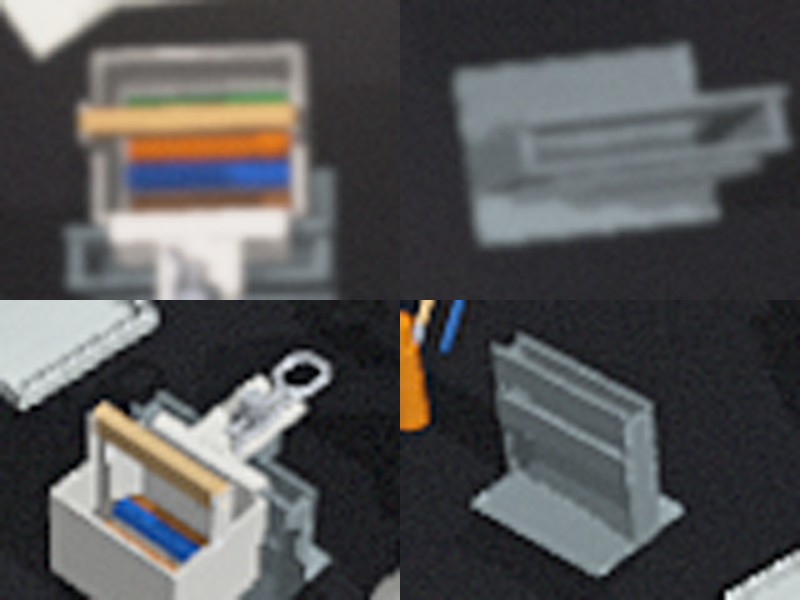

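The clip loop is at scene crop (300,372), i.e. scene px (320,209), and the loop points toward the robot. The panel has two plates enclosing a slot, with a ledge on the side facing the scene camera. I'll enlarge the panel to decide which plate is the rail.

```bash
python3 - <<'E'
from h import *
import cv2
F={n:np.mean([optics.grab_frame(n).astype(float) for _ in range(6)],0) for n in("scene","top")}
np.savez("f.npz",**F)
def crop(n,x,y,w,h,s):
    a=F[n][y:y+h,x:x+w,::-1]; a=np.clip((a-20)*1.5,0,255).astype(np.uint8)
    return cv2.resize(a,None,fx=s,fy=s,interpolation=cv2.INTER_CUBIC)
m=np.hstack([crop("scene",190,140,50,62,8),crop("top",360,200,50,62,8)])
m2=np.hstack([crop("scene",190,142,48,58,8),cv2.resize(crop("top",362,204,74,50,5),(400,270))if 0 else np.pad(crop("top",362,206,74,48,5)[:, :],((0,224),(0,0),(0,0)))])
cv2.imwrite("pics/p.png",m2);print(m2.shape)
for n in C: print(n,-np.array(C[n]['R']).T@np.array(C[n]['t']))
E
```

```text
(464, 754, 3)
scene [1.53276553 1.04747527 1.4193009 ]
top [0.38422509 0.12343808 1.32406812]
```

View pics/p.png

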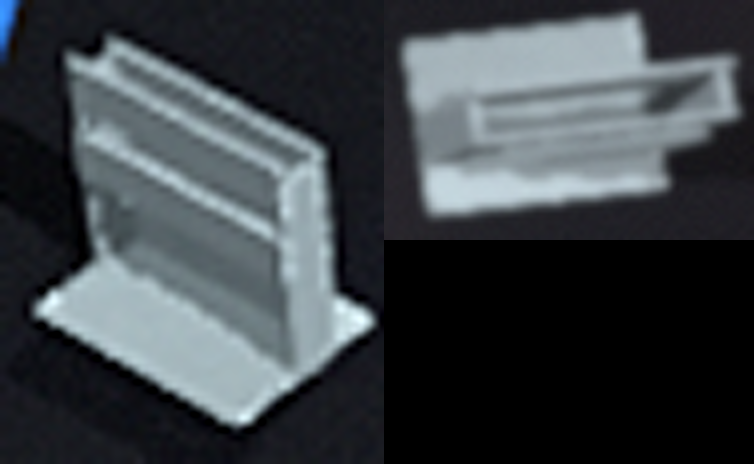

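```bash
python3 - <<'E'
from h import *
import cv2
F=np.load("f.npz")
print("top",*[atz("top",*p,.145).round(3)[:2] for p in((379.2,225.6),(432.6,217.6),(432.6,229.6),(379.6,235.4))])
print("scene",*[atz("scene",*p,.145).round(3)[:2] for p in((199,149.5),(225.6,163.9),(230.3,160.8),(203.5,146.8))])
# rectified views at z=.145 of panel area
xs=np.arange(.38,.58,.0005);ys=np.arange(-.20,-.42,-.0005)
X,Y=np.meshgrid(xs[::-1],ys,indexing='ij')
out=[]
for n,z in(("top",.145),("scene",.145),):
    c=C[n];P=np.stack([X,Y,np.full_like(X,z)],-1)@np.array(c['R']).T+np.array(c['t'])
    u=c['fx']*P[...,0]/P[...,2]+c['cx'];v=c['fy']*P[...,1]/P[...,2]+c['cy']
    im=cv2.remap(F[n].astype(np.float32),u.astype(np.float32),v.astype(np.float32),cv2.INTER_CUBIC)
    im=np.clip((im-25)*1.6,0,255).astype(np.uint8)[:,:,::-1].copy()
    for k in range(0,400,40): im[k,::4]=(0,255,255)
    for k in range(0,440,40): im[::4,k]=(0,255,255)
    out.append(cv2.resize(im,(396,360)))
cv2.imwrite("pics/rect.png",np.hstack(out))
E
```

```text
top [ 0.526 -0.187] [ 0.546 -0.34 ] [ 0.512 -0.337] [ 0.498 -0.187]
scene [ 0.549 -0.33 ] [ 0.536 -0.178] [ 0.509 -0.179] [ 0.524 -0.331]
```

View pics/rect.png

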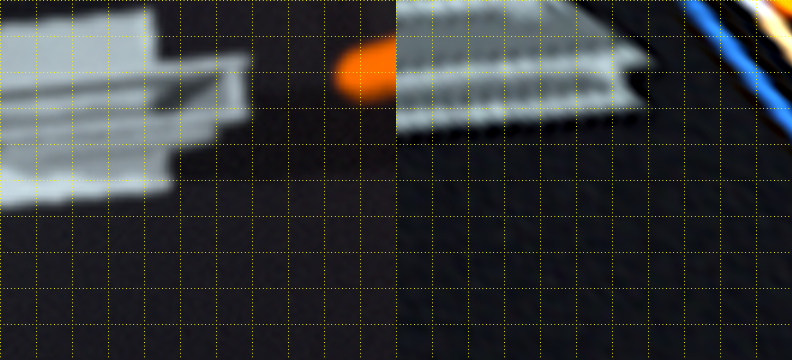

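```bash
python3 - <<'E'
from h import *
import cv2
F=np.load("f.npz")
o=np.array([.52,-.26]);th=0.115
ex=np.array([np.cos(th),np.sin(th)]);ey=np.array([-np.sin(th),np.cos(th)])
best=None
for n in("top","scene"):
  sc=[]
  for th in np.arange(.06,.17,.01):
    ex=np.array([np.cos(th),np.sin(th)]);ey=np.array([-np.sin(th),np.cos(th)])
    a=np.arange(-.06,.05,.001);b=np.arange(-.04,.04,.002)
    P=o+a[:,None,None]*ex+b[None,:,None]*ey
    P=np.concatenate([P,np.full(P.shape[:2]+(1,),.145)],-1)
    c=C[n];Q=P@np.array(c['R']).T+np.array(c['t'])
    u=c['fx']*Q[...,0]/Q[...,2]+c['cx'];v=c['fy']*Q[...,1]/Q[...,2]+c['cy']
    im=cv2.remap(F[n].astype(np.float32),u.astype(np.float32),v.astype(np.float32),cv2.INTER_CUBIC).mean(2)
    p=im.mean(1);sc.append((np.abs(np.diff(p)).sum()+ (np.diff(p)**2).sum(),round(th,3),p))
  s=max(sc,key=lambda t:t[0]);print(n,s[1])
  print([f"{1000*x:.0f}:{q:.0f}" for x,q in zip(a,s[2])])
E
```

```text
top 0.07
['-60:43', '-59:43', '-58:43', '-57:43', '-56:43', '-55:44', '-54:47', '-53:51', '-52:59', '-51:68', '-50:79', '-49:92', '-48:104', '-47:116', '-46:126', '-45:132', '-44:137', '-43:138', '-42:137', '-41:135', '-40:131', '-39:128', '-38:124', '-37:120', '-36:117', '-35:115', '-34:113', '-33:111', '-32:109', '-31:108', '-30:106', '-29:105', '-28:104', '-27:104', '-26:104', '-25:106', '-24:109', '-23:111', '-22:114', '-21:117', '-20:118', '-19:118', '-18:118', '-17:117', '-16:116', '-15:116', '-14:117', '-13:120', '-12:122', '-11:125', '-10:125', '-9:124', '-8:120', '-7:115', '-6:110', '-5:105', '-4:102', '-3:100', '-2:101', '-1:103', '0:107', '1:111', '2:115', '3:118', '4:119', '5:119', '6:117', '7:113', '8:107', '9:102', '10:97', '11:95', '12:96', '13:100', '14:106', '15:114', '16:123', '17:130', '18:135', '19:139', '20:140', '21:139', '22:137', '23:135', '24:132', '25:129', '26:128', '27:126', '28:126', '29:126', '30:126', '31:126', '32:126', '33:127', '34:127', '35:127', '36:127', '37:127', '38:127', '39:127', '40:127', '41:126', '42:126', '43:126', '44:125', '45:123', '46:
[... 400 characters left out ...]
25:37', '-24:37', '-23:37', '-22:37', '-21:37', '-20:37', '-19:36', '-18:35', '-17:33', '-16:31', '-15:29', '-14:27', '-13:27', '-12:30', '-11:36', '-10:44', '-9:56', '-8:70', '-7:84', '-6:98', '-5:111', '-4:120', '-3:128', '-2:132', '-1:133', '0:130', '1:125', '2:117', '3:108', '4:100', '5:93', '6:88', '7:85', '8:84', '9:84', '10:85', '11:87', '12:90', '13:94', '14:99', '15:105', '16:112', '17:120', '18:126', '19:131', '20:135', '21:136', '22:135', '23:131', '24:124', '25:116', '26:107', '27:99', '28:92', '29:88', '30:86', '31:86', '32:87', '33:89', '34:90', '35:91', '36:92', '37:92', '38:92', '39:92', '40:91', '41:91', '42:91', '43:91', '44:91', '45:91', '46:92', '47:92', '48:93', '49:93']
```

```bash
python3 - <<'E'
from h import *
o=np.array([.52,-.26])
th=.085;ex=np.array([np.cos(th),np.sin(th)]);ey=np.array([-np.sin(th),np.cos(th)])
def rel(p):d=p[:2]-o;return (np.array([d@ex,d@ey])*1000).round(0)
print("base top",*[rel(atz("top",362+(x-384)/5,206+y/5,0.003)) for x,y in((405,40),(640,12),(668,185),(430,213))])
print("base scene",*[rel(atz("scene",190+x/8,142+y/8,0.003)) for x,y in((35,308),(240,428),(375,320))])
# ledge height: plane a=25mm
for nm,x,y in(("ledgeL",85,135),("ledgeR",275,235),("topL",75,65),("topR",280,172),("botL",105,262),("botR",285,362)):
    c,d=ray("scene",190+x/8,142+y/8);n=np.r_[ex,0]
    s=(np.dot(np.r_[o,0]+.0225*n-c,n))/(d@n);p=c+s*d;print(nm,rel(p),p[2].round(3))
E
```

```text
base top [67. 69.] [ 70. -82.] [-41. -83.] [-43.  69.]
base scene [ 70. -74.] [70. 79.] [-39.  76.]
ledgeL [ 22. -70.] 0.095
ledgeR [22. 69.] 0.099
topL [ 22. -71.] 0.142
topR [22. 76.] 0.145
botL [ 23. -67.] 0.008
botR [22. 68.] 0.01
```

```bash
python3 - <<'E'
from h import *
import cv2
F=np.load("f.npz")
def crop(n,x,y,w,h,s):
    a=np.clip(F[n][y:y+h,x:x+w,::-1],0,255).astype(np.uint8)
    return cv2.resize(a,None,fx=s,fy=s,interpolation=cv2.INTER_CUBIC)
cv2.imwrite("pics/c.png",np.hstack([crop("top",198,180,50,85,7),crop("scene",266,198,64,85,7)[:,:]]))
p=tri((320.6,209),(224.3,257.1));q=tri((292,225.6),(223.6,199));print(p,q)
print("loop z=.119",atz("scene",320.6,209,.119),atz("top",224.3,257.1,.119))
E
```

```text
(array([0.44658946, 0.25196614, 0.11719461]), np.float64(0.0015893293291379719)) (array([0.60811801, 0.25116758, 0.1475889 ]), np.float64(0.002688125857591663))
loop z=.119 [0.44756444 0.25366156 0.119     ] [0.4469922  0.25115329 0.119     ]
```

View pics/c.png

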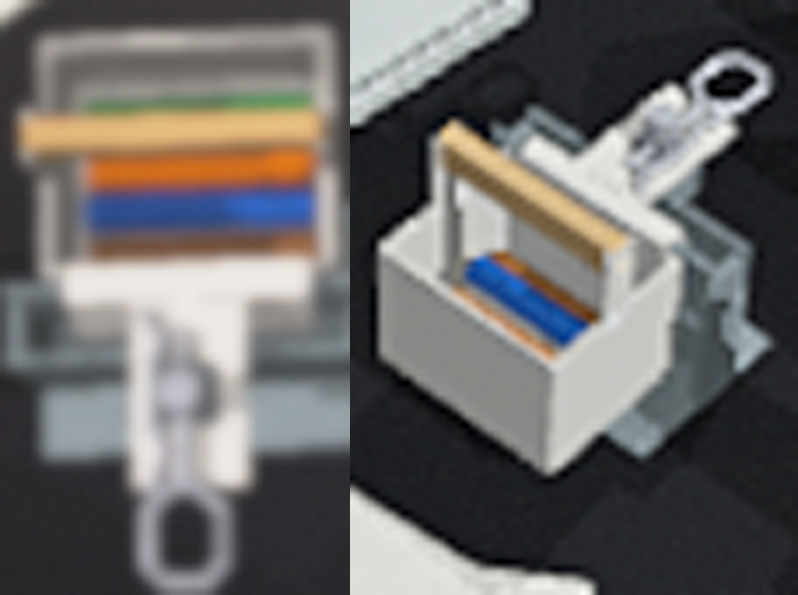

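```bash
python3 - <<'E'
from h import *
T=lambda x,y:(198+x/7,180+y/7)
S=lambda x,y:(266+(x-350)/7,198+y/7)
print("loop",tri(S(731,88),T(184,537)),atz("scene",*S(731,88),.119),atz("top",*T(184,537),.119))
print("bar top",tri(S(538,187),T(172,130)),atz("scene",*S(538,187),.161),atz("top",*T(172,130),.161))
a,b=atz("top",*T(20,130),.161),atz("top",*T(325,130),.161);print("bar ends top",a,b)
a,b=atz("scene",*S(448,133),.161),atz("scene",*S(628,240),.161);print("bar ends sc",a,b)
print("pin",atz("top",*T(181,385),.1395))
print("lip bridge top",atz("top",*T(62,280),.115),atz("top",*T(312,280),.115))
print("dish",[atz("top",*p,.018).round(3) for p in((412/1.4,320/1.4),(468/1.4,320/1.4),(468/1.4,389/1.4),(410/1.4,389/1.4))])
print("dish sc",[atz("scene",*p,.018).round(3) for p in((376/1.4,258/1.4),(408/1.4,276/1.4),(372/1.4,301/1.4),(343/1.4,281/1.4))])
print("cup",atz("scene",212.9,246,0),atz("top",309.4,153,.08),"glue",atz("scene",340.8,277,0),"stick",atz("scene",181.5,166,0))
E
```

```text
loop (array([0.44798737, 0.25278771, 0.11042872]), np.float64(0.0017519768918044633)) [0.45450951 0.25864202 0.119     ] [0.4480807  0.25119386 0.119     ]
bar top (array([0.60777761, 0.25387223, 0.15392259]), np.float64(0.003971851142552481)) [0.61176991 0.25989618 0.161     ] [0.60766736 0.25154752 0.161     ]
bar ends top [0.60865008 0.31206516 0.161     ] [0.60667692 0.19055506 0.161     ]
bar ends sc [0.6153884  0.20086918 0.161     ] [0.60774948 0.31669188 0.161     ]
pin [0.50770383 0.25023101 0.1395    ]
lip bridge top [0.5544567  0.30173727 0.115     ] [0.55272436 0.19901374 0.115     ]
dish [array([0.537, 0.045, 0.018]), array([ 0.535, -0.08 ,  0.018]), array([ 0.383, -0.074,  0.018]), array([0.385, 0.053, 0.018])]
dish sc [array([ 0.402, -0.066,  0.018]), array([0.393, 0.059, 0.018]), array([0.543, 0.056, 0.018]), array([ 0.543, -0.064,  0.018])]
cup [ 7.89189324e-01  1.51742283e-02 -2.22044605e-16] [ 0.76025835 -0.00360749  0.08      ] glue [0.56744628 0.45959028 0.        ] stick [ 0.57082687 -0.4495284   0.        ]
```

```bash
cat >> h.py <<'E'
from scipy.spatial.transform import Rotation as Ro
def go(x,y,z,yaw):
    "yaw: world angle of tool x-axis; tool down"
    s=state();q=s['tool_rot'];R=Ro.from_quat([q[1],q[2],q[3],q[0]])
    d=R.inv().apply(np.array([x,y,z])-s['tool_pos'])/.8
    c,n=np.cos(yaw),np.sin(yaw);G=Ro.from_matrix(np.array([[c,n,0],[n,-c,0],[0,0,-1.]]))
    r=(R.inv()*G).as_rotvec()/1.5
    print("t",round(s['time'],2),"pos",s['tool_pos'].round(4),"w",round(s['gripper_width'],3),"F",s['contact_force'].round(1))
    print("d",d.round(4),"r",r.round(4))
E
python3 -c "
from h import *
go(.450,.254,.20,np.pi)"
```

```text
t 2.0 pos [0.274  0.5617 0.2313] w 1.006 F [-0.2  0.3  0.3]
d [-0.3664 -0.2493  0.0391] r [-0.     -0.     -0.3025]
```

```bash
python3 -m inch '[{"dx":-0.366,"dy":-0.249,"dz":0.0,"rz":-0.302},{"dx":-0.366,"dy":-0.249,"dz":0.0,"rz":-0.302},{"dx":-0.366,"dy":-0.249,"dz":0.0,"rz":-0.302},{"dx":-0.366,"dy":-0.249,"dz":0.0,"rz":-0.302},{"dx":-0.366,"dy":-0.249,"dz":0.0,"rz":-0.302}]' 0.6; python3 -c "
from h import *
go(.450,.254,.20,np.pi)"
```

```text
t 2.0 pos [0.274  0.5617 0.2313] w 1.006 F [-0.2  0.3  0.3]
d [-0.3664 -0.2493  0.0391] r [-0.     -0.     -0.3025]validation failed for argument at $[0]...
```

```bash
python3 -m inch '[{"dx":-0.366,"dy":-0.249,"dz":0.0,"rx":0,"ry":0,"rz":-0.302},{"dx":-0.366,"dy":-0.249,"dz":0.0,"rx":0,"ry":0,"rz":-0.302},{"dx":-0.366,"dy":-0.249,"dz":0.0,"rx":0,"ry":0,"rz":-0.302},{"dx":-0.366,"dy":-0.249,"dz":0.0,"rx":0,"ry":0,"rz":-0.302},{"dx":-0.366,"dy":-0.249,"dz":0.0,"rx":0,"ry":0,"rz":-0.302}]' 0.6; python3 -c "
from h import *
go(.450,.254,.20,np.pi)"
```

```text
time: 2.5
tool_pos: [0.3956, 0.3488, 0.2316]
tool_rot: [0.0, -0.0, 1.0, 0.0]
contact_force: [1.1, 0.8, -1.2]
gripper_width: 0.805
grasp_force: 0.0
t 2.5 pos [0.3956 0.3488 0.2316] w 0.805 F [ 1.1  0.8 -1.2]
d [-0.0679 -0.1185  0.0395] r [0.0002 0.0005 0.0002]
```

```bash
python3 -m inch '[{"dx":-0.068,"dy":-0.118,"dz":0.039,"rx":0,"ry":0,"rz":0},{"dx":-0.068,"dy":-0.118,"dz":0.039,"rx":0,"ry":0,"rz":0},{"dx":-0.068,"dy":-0.118,"dz":0.039,"rx":0,"ry":0,"rz":0},{"dx":-0.068,"dy":-0.118,"dz":0.039,"rx":0,"ry":0,"rz":0}]'; python3 - <<'E'
from h import *
import cv2
go(.450,.254,.15,np.pi)
F={n:np.mean([optics.grab_frame(n).astype(float) for _ in range(3)],0) for n in("scene","top")}
s=state();out=[]
for n,(x,y,w,h) in dict(scene=(280,160,64,85),top=(198,200,50,85)).items():
    a=np.clip(F[n][y:y+h,x:x+w,::-1],0,255).astype(np.uint8);a=cv2.resize(a,None,fx=7,fy=7,interpolation=cv2.INTER_CUBIC)
    u,v=proj(n,s['tool_pos']);print(n,u,v);cv2.drawMarker(a,(int((u-x)*7),int((v-y)*7)),(0,0,255),1,20,1)
    u,v=proj(n,[.45,.254,.119]);cv2.drawMarker(a,(int((u-x)*7),int((v-y)*7)),(0,255,0),1,20,1)
    out.append(a)
cv2.imwrite("pics/h.png",np.hstack(out))
E
```

```text
time: 2.9
tool_pos: [0.4496, 0.2545, 0.1994]
tool_rot: [-0.001, 0.002, 1.0, -0.0]
contact_force: [0.2, 1.6, -1.4]
gripper_width: 0.804
grasp_force: 0.0
t 2.9 pos [0.4496 0.2545 0.1994] w 0.804 F [ 0.2  1.6 -1.4]
d [-0.0006 -0.0006  0.0617] r [-0.0002 -0.001  -0.0029]
scene 322.65083473948 193.649470316537
top 218.6641146890803 254.81646233259866
```

View pics/h.png

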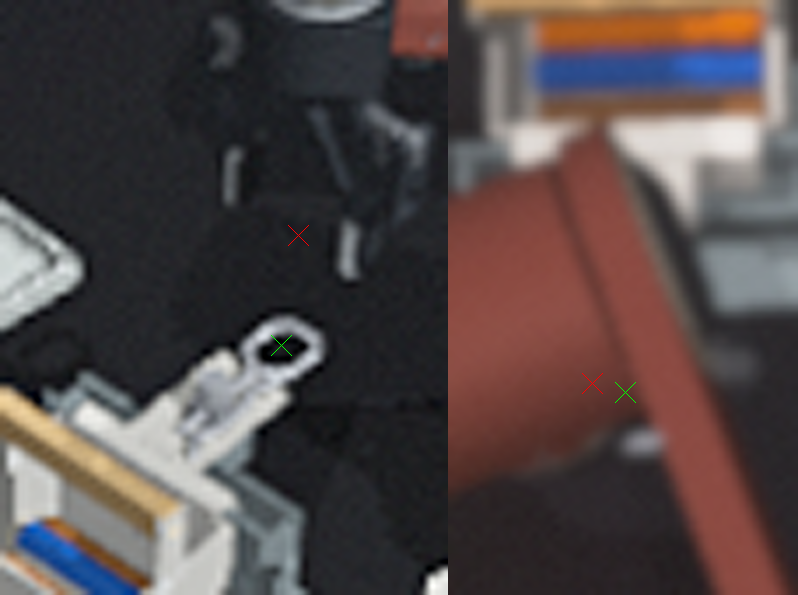

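The tip midpoint shows in scene at crop (290,238), against the projected (298,224). So the scene camera has a small bias and the top-camera values are the better ones: loop ≈ (0.449, 0.252). Going down to grip it.

```bash
python3 -m inch '[{"dx":0.001,"dy":-0.003,"dz":0.06,"rx":0,"ry":0,"rz":0},{"dx":0.001,"dy":-0.003,"dz":0.122,"rx":0,"ry":0,"rz":0},{"dx":0.001,"dy":-0.003,"dz":0.122,"rx":0,"ry":0,"rz":0}]'; python3 -m inch '[{"dx":0,"dy":0,"dz":0,"rx":0,"ry":0,"rz":0},{"dx":0,"dy":0,"dz":0,"rx":0,"ry":0,"rz":0},{"dx":0,"dy":0,"dz":0,"rx":0,"ry":0,"rz":0},{"dx":0,"dy":0,"dz":0,"rx":0,"ry":0,"rz":0},{"dx":0,"dy":0,"dz":0,"rx":0,"ry":0,"rz":0}]' -1
```

```text
time: 3.5
tool_pos: [0.4427, 0.2523, 0.0953]
tool_rot: [-0.007, -0.0, 1.0, -0.003]
contact_force: [-1.9, -1.0, -1.2]
gripper_width: 0.8
grasp_force: 0.0
time: 4.0
tool_pos: [0.45, 0.2542, 0.1046]
tool_rot: [0.002, 0.0, 1.0, 0.001]
contact_force: [1.9, 1.0, 2.2]
gripper_width: 0.394
grasp_force: 59.6
```

```bash
python3 -m inch '[{"dx":0.015,"dy":0,"dz":0,"rx":0,"ry":0,"rz":0},{"dx":0.03,"dy":0,"dz":0,"rx":0,"ry":0,"rz":0},{"dx":0.045,"dy":0,"dz":0,"rx":0,"ry":0,"rz":0},{"dx":0.065,"dy":0,"dz":0,"rx":0,"ry":0,"rz":0},{"dx":0.085,"dy":0,"dz":0,"rx":0,"ry":0,"rz":0}]';  python3 -c "
from h import *
go(.4,.254,.18,np.pi)
d=nets.boxes_of('top','clip')
go(.365,.25,.18,np.pi)"
```

```text
time: 4.5
tool_pos: [0.3795, 0.2533, 0.1026]
tool_rot: [0.0, 0.0, 1.0, -0.0]
contact_force: [0.2, 0.2, 0.8]
gripper_width: 0.393
grasp_force: 60.6
t 4.5 pos [0.3795 0.2533 0.1026] w 0.393 F [0.2 0.2 0.8]
d [-0.0257  0.0008 -0.0968] r [-0.0004  0.0001 -0.0007]
t 4.55 pos [0.3768 0.2532 0.1017] w 0.398 F [-0.9  1.7 -1. ]
d [ 0.0152 -0.0041 -0.0979] r [-0.0008 -0.0024 -0.0001]
```

```bash
python3 -m inch '[{"dx":0.012,"dy":0,"dz":-0.04,"rx":0,"ry":0,"rz":0},{"dx":0.012,"dy":-0.04,"dz":-0.075,"rx":0,"ry":0,"rz":0},{"dx":-0.062,"dy":-0.334,"dz":-0.075,"rx":0,"ry":0,"rz":0},{"dx":-0.062,"dy":-0.334,"dz":-0.075,"rx":0,"ry":0,"rz":0},{"dx":-0.062,"dy":-0.334,"dz":-0.075,"rx":0,"ry":0,"rz":0}]';  python3 -m inch '[{"dx":0,"dy":-0.11,"dz":0,"rx":0,"ry":0,"rz":0},{"dx":0,"dy":-0.11,"dz":0,"rx":0,"ry":0,"rz":0},{"dx":0,"dy":-0.11,"dz":0,"rx":0,"ry":0,"rz":0}]'; python3 -c "
from h import *
go(.426,-.014,.025,np.pi)"
```

```text
time: 5.05
tool_pos: [0.4066, 0.0746, 0.1623]
tool_rot: [-0.0, -0.0, 1.0, -0.0]
contact_force: [1.2, -0.3, -1.7]
gripper_width: 0.398
grasp_force: 60.6
time: 5.35
tool_pos: [0.4064, -0.0154, 0.1618]
tool_rot: [-0.001, 0.004, 1.0, -0.001]
contact_force: [-0.1, 1.3, -0.5]
gripper_width: 0.397
grasp_force: 60.8
t 5.35 pos [ 0.4064 -0.0154  0.1618] w 0.397 F [-0.1  1.3 -0.5]
d [-0.0248  0.0021  0.171 ] r [-0.0007 -0.0012 -0.0053]
```

```bash
python3 -m inch '[{"dx":-0.0248,"dy":0.002,"dz":0.06,"rx":0,"ry":0,"rz":0},{"dx":-0.0248,"dy":0.002,"dz":0.11,"rx":0,"ry":0,"rz":0},{"dx":-0.0248,"dy":0.002,"dz":0.15,"rx":0,"ry":0,"rz":0},{"dx":-0.0248,"dy":0.002,"dz":0.15,"rx":0,"ry":0,"rz":0}]'; python3 - <<'E'
from h import *
import cv2
go(.426,-.014,.015,np.pi)
out=[]
for n,(x,y,w,h) in dict(scene=(230,160,80,85),top=(270,210,70,85)).items():
    a=optics.grab_frame(n)[y:y+h,x:x+w,::-1]
    out.append(cv2.resize(a,None,fx=5,fy=5,interpolation=cv2.INTER_CUBIC))
cv2.imwrite("pics/d.png",np.hstack(out))
E
```

```text
time: 5.75
tool_pos: [0.4217, -0.0086, 0.0369]
tool_rot: [-0.006, 0.0, 1.0, 0.001]
contact_force: [-0.7, 0.2, -1.2]
gripper_width: 0.392
grasp_force: 60.8
t 5.75 pos [ 0.4217 -0.0086  0.0369] w 0.392 F [-0.7  0.2 -1.2]
d [-0.0057 -0.0069  0.0273] r [ 0.0018 -0.0085 -0.0001]
```

View pics/d.png

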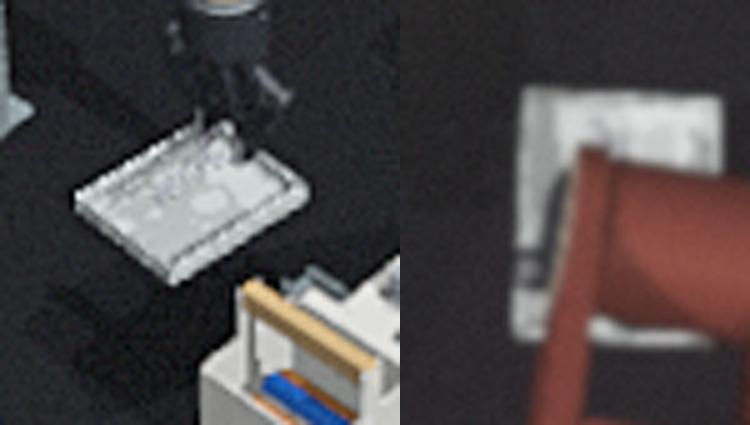

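The clip's legs show over the dish in scene at crop (185,180), well inside the walls. Lower, release, lift.

```bash
python3 -m inch '[{"dx":0,"dy":0,"dz":0.017,"rx":0,"ry":0,"rz":0},{"dx":0,"dy":0,"dz":0.032,"rx":0,"ry":0,"rz":0},{"dx":0,"dy":0,"dz":0.032,"rx":0,"ry":0,"rz":0}]';python3 -m inch '[{"dx":0,"dy":0,"dz":0,"rx":0,"ry":0,"rz":0},{"dx":0,"dy":0,"dz":0,"rx":0,"ry":0,"rz":0},{"dx":0,"dy":0,"dz":0,"rx":0,"ry":0,"rz":0}]' 0.4; python3 -m inch '[{"dx":0,"dy":0,"dz":-0.04,"rx":0,"ry":0,"rz":0},{"dx":0,"dy":0,"dz":-0.1,"rx":0,"ry":0,"rz":0},{"dx":0,"dy":0,"dz":-0.16,"rx":0,"ry":0,"rz":0},{"dx":0,"dy":0,"dz":-0.22,"rx":0,"ry":0,"rz":0},{"dx":0,"dy":0,"dz":-0.26,"rx":0,"ry":0,"rz":0}]'; python3 -c "
from h import *
go(.608,.252,.22,np.pi/2)
for d in nets.boxes_of('top','clip_loop')+nets.boxes_of('scene','clip'):print(np.round(d['bbox']),d['confidence'])
go(.608,.252,.22,-np.pi/2);print(state()['joint_pos'].round(2))"
```

```text
time: 6.15
tool_pos: [0.4269, -0.01, 0.0169]
tool_rot: [-0.0, 0.0, 1.0, 0.0]
contact_force: [-0.2, 0.6, -1.2]
gripper_width: 0.391
grasp_force: 60.7
time: 6.45
tool_pos: [0.4279, -0.0104, 0.0179]
tool_rot: [0.001, 0.0, 1.0, -0.0]
contact_force: [0.6, -0.2, -0.2]
gripper_width: 0.699
grasp_force: 0.0
time: 6.95
tool_pos: [0.4283, -0.0105, 0.2298]
tool_rot: [0.003, 0.0, 1.0, -0.001]
contact_force: [1.1, -0.2, -0.2]
gripper_width: 0.7
grasp_force: 0.0
t 6.95 pos [ 0.4283 -0.0105  0.2298] w 0.7 F [ 1.1 -0.2 -0.2]
d [-0.2243  0.3284  0.0132] r [0.0026 0.0038 1.0466]
[305. 238.  40.  53.] 0.73
t 7.05 pos [ 0.4303 -0.0109  0.2321] w 0.701 F [-1.   0.1 -0.5]
d [-0.2217  0.3288  0.017 ] r [-0.0077  0.0051 -1.0477]
[-0.2  -0.45  2.05 -0.    1.54 -1.77]
```

```bash
python3 - <<'E'
from h import *
import cv2
F=np.load("f.npz")
def samp(n,o,th,a,b,z,ch=None):
    ex=np.array([np.cos(th),np.sin(th)]);ey=np.array([-np.sin(th),np.cos(th)])
    P=np.array(o)+a[:,None,None]*ex+b[None,:,None]*ey
    P=np.concatenate([P,np.full(P.shape[:2]+(1,),z)],-1)
    c=C[n];Q=P@np.array(c['R']).T+np.array(c['t'])
    u=c['fx']*Q[...,0]/Q[...,2]+c['cx'];v=c['fy']*Q[...,1]/Q[...,2]+c['cy']
    im=cv2.remap(F[n].astype(np.float32),u.astype(np.float32),v.astype(np.float32),cv2.INTER_CUBIC)
    return im.mean(2) if ch is None else im@np.array(ch,np.float32)
def line(n,o,th,lo,hi,b,z,ch=None,edge=False):
    a=np.arange(lo,hi,.0005);I=samp(n,o,th,a,b,z,ch)
    W=np.abs(np.gradient(I,axis=0))**2 if edge else np.clip(I-np.quantile(I,.5,axis=0),0,None)**2
    m=(W*a[:,None]).sum(0)/W.sum(0);k=np.polyfit(b,m,1);r=m-np.polyval(k,b);ok=np.abs(r)<2*r.std()+1e-4
    k=np.polyfit(b[ok],m[ok],1);print(n,"yaw",round(th-k[0],3),"a0",round(k[1]*1000,1),"res",round(r[ok].std()*1000,2))
print("panel rails A,B")
for n in("top","scene"):
  for lo,hi in((.010,.030),(-.018,.002)):
    line(n,(.52,-.26),.09,lo,hi,np.arange(-.06,.06,.002),.145)
print("panel base far edge");line("top",(.52,-.26),.09,.055,.085,np.arange(-.06,.05,.002),.0,edge=True);line("scene",(.52,-.26),.09,.055,.085,np.arange(-.06,.06,.002),.0,edge=True)
print("handle")
for n in("top","scene"): line(n,(.608,.254),0,-.015,.015,np.arange(-.045,.045,.002),.161,ch=(1,0,-1))
E
```

```text
panel rails A,B
top yaw 0.055 a0 20.5 res 1.17
top yaw 0.048 a0 -8.6 res 2.15
scene yaw 0.087 a0 20.6 res 0.57
scene yaw 0.091 a0 -1.8 res 0.14
panel base far edge
top yaw 0.099 a0 69.7 res 0.48
scene yaw 0.099 a0 69.7 res 0.27
handle
top yaw -0.098 a0 -11.3 res 3.53
scene yaw -0.003 a0 5.8 res 0.4
```

```bash
python3 -m inch '[{"dx":-0.222,"dy":0.329,"dz":0,"rx":0,"ry":0,"rz":0.4},{"dx":-0.222,"dy":0.329,"dz":0,"rx":0,"ry":0,"rz":0.8},{"dx":-0.222,"dy":0.329,"dz":0,"rx":0,"ry":0,"rz":1.0},{"dx":-0.222,"dy":0.329,"dz":0,"rx":0,"ry":0,"rz":1.0},{"dx":-0.222,"dy":0.329,"dz":0,"rx":0,"ry":0,"rz":1.0}]' 0.2; python3 -c "
from h import *
go(.607,.252,.19,np.pi/2)"
```

```text
time: 7.55
tool_pos: [0.5591, 0.1855, 0.2239]
tool_rot: [-0.0, 0.348, 0.937, -0.0]
contact_force: [-0.5, -1.7, 0.0]
gripper_width: 0.602
grasp_force: 0.0
t 7.55 pos [0.5591 0.1855 0.2239] w 0.602 F [-0.5 -1.7  0. ]
d [0.009  0.1021 0.0423] r [-0.0009 -0.      0.5728]
```

```bash
python3 -m inch '[{"dx":0.009,"dy":0.102,"dz":0.02,"rx":0,"ry":0,"rz":0.573},{"dx":0.009,"dy":0.102,"dz":0.02,"rx":0,"ry":0,"rz":0.573},{"dx":0.009,"dy":0.102,"dz":0.02,"rx":0,"ry":0,"rz":0.573},{"dx":0.009,"dy":0.102,"dz":0.02,"rx":0,"ry":0,"rz":0.573},{"dx":0.009,"dy":0.102,"dz":0.02,"rx":0,"ry":0,"rz":0.573}]'; python3 -m inch '[{"dx":0,"dy":0,"dz":0,"rx":0,"ry":0,"rz":0.15},{"dx":0,"dy":0,"dz":0,"rx":0,"ry":0,"rz":0.15}]';python3 - <<'E'
from h import *
import cv2
go(.607,.252,.131,np.pi/2)
G={n:np.mean([optics.grab_frame(n).astype(float) for _ in range(3)],0) for n in("scene","top")}
out=[]
for n,(x,y,w,h) in dict(scene=(230,160,90,105),top=(270,210,70,105)).items():
    a=np.clip(G[n][y:y+h,x:x+w,::-1],0,255).astype(np.uint8)
    out.append(cv2.resize(a,None,fx=5,fy=5,interpolation=cv2.INTER_CUBIC))
cv2.imwrite("pics/e.png",np.hstack(out))
go(.607,.252,.131,np.pi/2)
E
```

```text
time: 8.05
tool_pos: [0.6056, 0.2508, 0.2072]
tool_rot: [-0.001, 0.667, 0.745, -0.001]
contact_force: [0.3, -0.6, 0.5]
gripper_width: 0.601
grasp_force: 0.0
time: 8.25
tool_pos: [0.6056, 0.2505, 0.2076]
tool_rot: [-0.0, 0.746, 0.666, -0.001]
contact_force: [0.6, 0.8, 0.4]
gripper_width: 0.606
grasp_force: 0.0
t 8.25 pos [0.6056 0.2505 0.2076] w 0.606 F [0.6 0.8 0.4]
d [0.0022 0.0017 0.0957] r [-0.0013  0.0004 -0.0759]
t 8.55 pos [0.6059 0.2505 0.2086] w 0.602 F [ 0.1 -0.2  0.4]
d [0.002  0.0012 0.097 ] r [-0.0004  0.0002 -0.0723]
```

View pics/e.png

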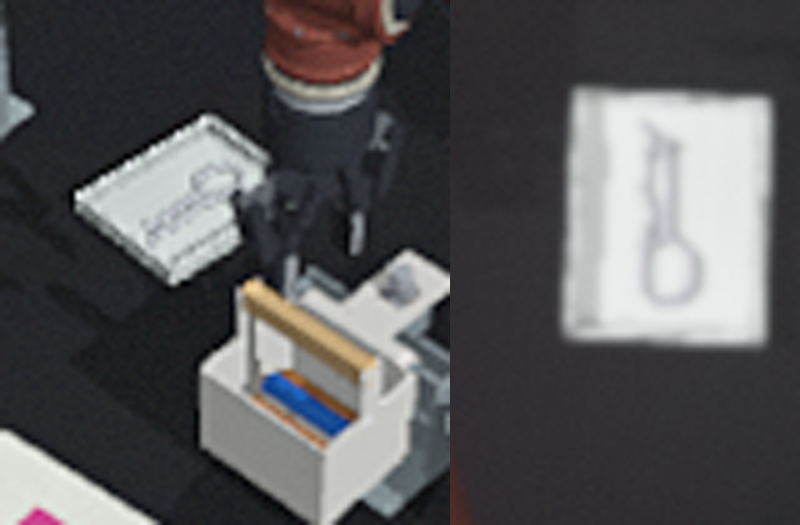

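The clip lies wholly inside the dish (top crop, legs (660,140) to loop (672,275)), and the pin at scene crop (400,280) is free. Descending on the handle.

```bash
python3 -m inch '[{"dx":0.002,"dy":0.001,"dz":0.03,"rx":0,"ry":0,"rz":-0.073},{"dx":0.002,"dy":0.001,"dz":0.07,"rx":0,"ry":0,"rz":-0.073},{"dx":0.002,"dy":0.001,"dz":0.097,"rx":0,"ry":0,"rz":-0.073},{"dx":0.002,"dy":0.001,"dz":0.097,"rx":0,"ry":0,"rz":-0.073}]'; python3 -m inch '[{"dx":0,"dy":0,"dz":0,"rx":0,"ry":0,"rz":0},{"dx":0,"dy":0,"dz":0,"rx":0,"ry":0,"rz":0},{"dx":0,"dy":0,"dz":0,"rx":0,"ry":0,"rz":0},{"dx":0,"dy":0,"dz":0,"rx":0,"ry":0,"rz":0},{"dx":0,"dy":0,"dz":0,"rx":0,"ry":0,"rz":0}]' -1; python3 -c "
from h import *
go(.607,.252,.131,np.pi/2)"
```

```text
time: 8.95
tool_pos: [0.6043, 0.2512, 0.1267]
tool_rot: [-0.002, 0.707, 0.707, -0.004]
contact_force: [-0.0, -0.4, -0.9]
gripper_width: 0.599
grasp_force: 0.0
time: 9.45
tool_pos: [0.6092, 0.2523, 0.1345]
tool_rot: [0.002, 0.707, 0.707, 0.002]
contact_force: [2.6, -0.3, 6.1]
gripper_width: 0.149
grasp_force: 61.3
t 9.45 pos [0.6092 0.2523 0.1345] w 0.149 F [ 2.6 -0.3  6.1]
d [-0.0004 -0.0028  0.0043] r [ 0.0038 -0.0007  0.0001]
```

```bash
python3 -m inch '[{"dx":0,"dy":0,"dz":-0.02,"rx":0,"ry":0,"rz":0},{"dx":0,"dy":0,"dz":-0.045,"rx":0,"ry":0,"rz":0},{"dx":0,"dy":0,"dz":-0.07,"rx":0,"ry":0,"rz":0},{"dx":0,"dy":0,"dz":-0.1,"rx":0,"ry":0,"rz":0},{"dx":0,"dy":0,"dz":-0.13,"rx":0,"ry":0,"rz":0}]'; python3 -m inch '[{"dx":0,"dy":0,"dz":0,"rx":0,"ry":0,"rz":0},{"dx":0,"dy":0,"dz":0,"rx":0,"ry":0,"rz":0}]'; python3 -c "
from h import *
go(.605,-.256,.235,np.pi/2+.095)"
```

```text
time: 9.95
tool_pos: [0.6059, 0.2519, 0.2348]
tool_rot: [-0.001, 0.707, 0.707, -0.001]
contact_force: [0.3, -0.3, -2.8]
gripper_width: 0.15
grasp_force: 59.9
time: 10.15
tool_pos: [0.6064, 0.2521, 0.2346]
tool_rot: [-0.0, 0.707, 0.707, -0.001]
contact_force: [-0.6, -0.5, -3.0]
gripper_width: 0.151
grasp_force: 59.8
t 10.15 pos [0.6064 0.2521 0.2346] w 0.151 F [-0.6 -0.5 -3. ]
d [-6.351e-01 -1.700e-03 -4.000e-04] r [-0.001   0.0001 -0.0634]
```

```bash
python3 -m inch '[{"dx":-0.02,"dy":0,"dz":0,"rx":0,"ry":0,"rz":0},{"dx":-0.06,"dy":0,"dz":0,"rx":0,"ry":0,"rz":0},{"dx":-0.11,"dy":0,"dz":0,"rx":0,"ry":0,"rz":0},{"dx":-0.16,"dy":0,"dz":0,"rx":0,"ry":0,"rz":-0.02},{"dx":-0.21,"dy":0,"dz":0,"rx":0,"ry":0,"rz":-0.04}]'; python3 -m inch '[{"dx":-0.05,"dy":0,"dz":0,"rx":0,"ry":0,"rz":0},{"dx":-0.1,"dy":0,"dz":0,"rx":0,"ry":0,"rz":0},{"dx":-0.15,"dy":0,"dz":0,"rx":0,"ry":0,"rz":0},{"dx":-0.2,"dy":0,"dz":0,"rx":0,"ry":0,"rz":0},{"dx":-0.25,"dy":0,"dz":0,"rx":0,"ry":0,"rz":0}]'; python3 -c "
from h import *
go(.605,-.256,.235,np.pi/2+.095)"
```

```text
time: 10.65
tool_pos: [0.6054, 0.0819, 0.2327]
tool_rot: [-0.002, 0.685, 0.728, -0.002]
contact_force: [0.5, -0.6, -3.7]
gripper_width: 0.152
grasp_force: 59.8
time: 11.15
tool_pos: [0.6173, -0.1175, 0.2328]
tool_rot: [-0.002, 0.686, 0.728, -0.001]
contact_force: [1.2, 0.5, -3.4]
gripper_width: 0.151
grasp_force: 59.9
t 11.15 pos [ 0.6173 -0.1175  0.2328] w 0.151 F [ 1.2  0.5 -3.4]
d [-0.1719 -0.0256 -0.0029] r [-0.0028 -0.001  -0.0238]
```

```bash
python3 -m inch '[{"dx":-0.05,"dy":-0.008,"dz":-0.003,"rx":0,"ry":0,"rz":-0.024},{"dx":-0.1,"dy":-0.016,"dz":-0.003,"rx":0,"ry":0,"rz":-0.024},{"dx":-0.14,"dy":-0.022,"dz":-0.003,"rx":0,"ry":0,"rz":-0.024},{"dx":-0.172,"dy":-0.036,"dz":-0.003,"rx":0,"ry":0,"rz":-0.024},{"dx":-0.172,"dy":-0.036,"dz":-0.003,"rx":0,"ry":0,"rz":-0.024}]'; python3 -m inch '[{"dx":0,"dy":0,"dz":0,"rx":0,"ry":0,"rz":0},{"dx":0,"dy":0,"dz":0,"rx":0,"ry":0,"rz":0}]'; python3 -c "
from h import *
go(.597,-.256,.235,np.pi/2+.095)"
```

```text
time: 11.65
tool_pos: [0.5957, -0.2581, 0.2349]
tool_rot: [-0.002, 0.674, 0.739, -0.001]
contact_force: [-0.2, 0.5, -5.1]
gripper_width: 0.149
grasp_force: 59.8
time: 11.85
tool_pos: [0.5979, -0.2539, 0.2365]
tool_rot: [-0.001, 0.672, 0.74, -0.0]
contact_force: [-0.5, 0.7, -2.5]
gripper_width: 0.153
grasp_force: 59.8
t 11.85 pos [ 0.5979 -0.2539  0.2365] w 0.153 F [-0.5  0.7 -2.5]
d [-0.0025 -0.0014  0.0018] r [-0.0012 -0.0011  0.0009]
```

```bash
python3 -m inch '[{"dx":-0.002,"dy":0,"dz":0.01,"rx":0,"ry":0,"rz":0},{"dx":-0.002,"dy":0,"dz":0.025,"rx":0,"ry":0,"rz":0},{"dx":-0.002,"dy":0,"dz":0.039,"rx":0,"ry":0,"rz":0},{"dx":-0.002,"dy":0,"dz":0.039,"rx":0,"ry":0,"rz":0},{"dx":-0.002,"dy":0,"dz":0.039,"rx":0,"ry":0,"rz":0}]'; python3 - <<'E'
from h import *
import cv2
s=state();go(.597,-.256,.2,np.pi/2+.095)
th=.095;ex=np.array([np.cos(th),np.sin(th),0]);ey=np.array([-np.sin(th),np.cos(th),0])
G={n:np.mean([optics.grab_frame(n).astype(float) for _ in range(4)],0) for n in("scene","top")}
np.savez("g.npz",**G)
x,y,w,h=180,130,80,60
a=np.clip((G["scene"][y:y+h,x:x+w,::-1]-15)*1.4,0,255).astype(np.uint8)
a=cv2.resize(a,None,fx=9.9,fy=9.9,interpolation=cv2.INTER_CUBIC)
def dot(P,col):
    u,v=proj("scene",P);cv2.drawMarker(a,(int((u-x)*9.9),int((v-y)*9.9)),col,1,12,1)
H=s['tool_pos'].copy();H[2]+=.0155
M=np.array([.5375,-.262,.145])
for k in(-.075,.075): dot(M+k*ey-.0025*ex,(0,255,0));dot(M+k*ey+.0025*ex,(0,255,0))
for k in(-.05,.05): dot(H-.054*ex+k*ey-[0,0,.039],(0,0,255))
for k in(-.06,.06): dot(H-.05*ex+k*ey-[0,0,.039],(255,0,255)); dot(H+.05*ex+k*ey-[0,0,.039],(255,0,255))
cv2.imwrite("pics/q.png",a)
E
```

```text
time: 12.35
tool_pos: [0.5984, -0.2557, 0.2056]
tool_rot: [-0.001, 0.672, 0.74, -0.0]
contact_force: [-0.1, -0.1, -3.8]
gripper_width: 0.15
grasp_force: 59.8
t 12.35 pos [ 0.5984 -0.2557  0.2056] w 0.15 F [-0.1 -0.1 -3.8]
d [-0.0002 -0.0018  0.007 ] r [-0.001  -0.0007  0.0009]
```

View pics/q.png

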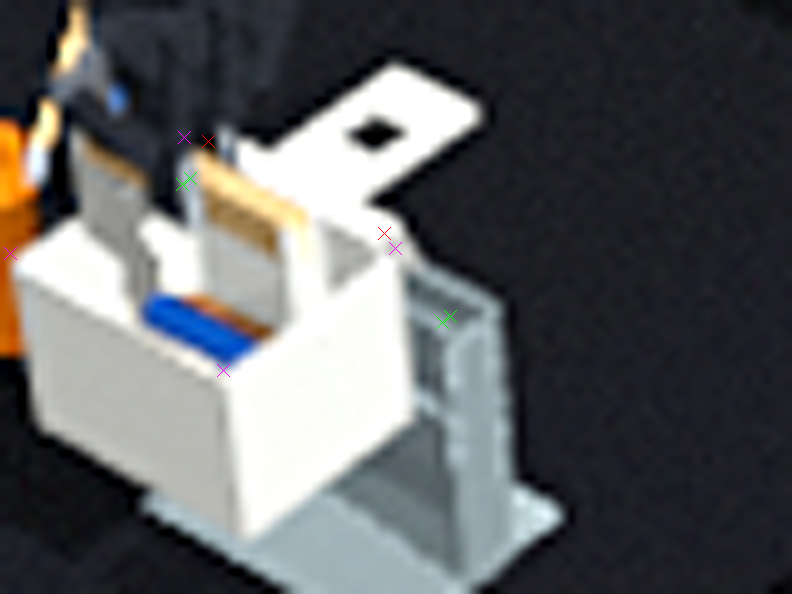

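```bash
python3 -m inch '[{"dx":0,"dy":-0.001,"dz":0.01,"rx":0,"ry":0,"rz":0},{"dx":0,"dy":-0.001,"dz":0.018,"rx":0,"ry":0,"rz":0},{"dx":0,"dy":-0.001,"dz":0.025,"rx":0,"ry":0,"rz":0},{"dx":0,"dy":-0.001,"dz":0.025,"rx":0,"ry":0,"rz":0},{"dx":0,"dy":-0.001,"dz":0.025,"rx":0,"ry":0,"rz":0}]'
```

```text
time: 13.25
tool_pos: [0.5977, -0.2562, 0.1861]
tool_rot: [-0.0, 0.672, 0.74, -0.0]
contact_force: [-0.9, 0.0, -2.9]
gripper_width: 0.153
grasp_force: 59.8
```

```bash
python3 -m inch '[{"dx":0,"dy":-0.001,"dz":0.006,"rx":0,"ry":0,"rz":0},{"dx":0,"dy":-0.002,"dz":0.012,"rx":0,"ry":0,"rz":0},{"dx":0,"dy":-0.002,"dz":0.012,"rx":0,"ry":0,"rz":0},{"dx":0,"dy":-0.002,"dz":0.012,"rx":0,"ry":0,"rz":0}]'; python3 -m inch '[{"dx":0,"dy":-0.001,"dz":0.003,"rx":0,"ry":0,"rz":0},{"dx":0,"dy":-0.0015,"dz":0.006,"rx":0,"ry":0,"rz":0},{"dx":0,"dy":-0.0015,"dz":0.006,"rx":0,"ry":0,"rz":0},{"dx":0,"dy":-0.0015,"dz":0.006,"rx":0,"ry":0,"rz":0}]'
```

```text
time: 13.65
tool_pos: [0.5962, -0.2564, 0.1768]
tool_rot: [-0.0, 0.672, 0.74, -0.0]
contact_force: [-0.7, -0.4, -1.9]
gripper_width: 0.149
grasp_force: 59.8
time: 14.05
tool_pos: [0.5951, -0.2565, 0.1722]
tool_rot: [-0.0, 0.672, 0.74, -0.0]
contact_force: [0.4, -0.8, -2.7]
gripper_width: 0.154
grasp_force: 59.9
```

```bash
python3 -m inch '[{"dx":0,"dy":-0.001,"dz":0.0025,"rx":0,"ry":0,"rz":0},{"dx":0,"dy":-0.001,"dz":0.0025,"rx":0,"ry":0,"rz":0},{"dx":0,"dy":-0.001,"dz":0.0025,"rx":0,"ry":0,"rz":0}]'; python3 -m inch '[{"dx":0,"dy":-0.001,"dz":0.0025,"rx":0,"ry":0,"rz":0},{"dx":0,"dy":-0.001,"dz":0.0025,"rx":0,"ry":0,"rz":0},{"dx":0,"dy":-0.001,"dz":0.0025,"rx":0,"ry":0,"rz":0}]'
```

```text
time: 14.35
tool_pos: [0.5943, -0.2566, 0.1702]
tool_rot: [-0.0, 0.672, 0.74, -0.0]
contact_force: [-0.3, 0.6, -3.3]
gripper_width: 0.15
grasp_force: 59.8
time: 14.65
tool_pos: [0.594, -0.2569, 0.1692]
tool_rot: [0.001, 0.672, 0.74, 0.0]
contact_force: [0.7, -0.1, 0.8]
gripper_width: 0.151
grasp_force: 60.5
```

```bash
python3 -m inch '[{"dx":0,"dy":-0.0005,"dz":0.0015,"rx":0,"ry":0,"rz":0},{"dx":0,"dy":-0.0005,"dz":0.0015,"rx":0,"ry":0,"rz":0},{"dx":0,"dy":-0.0005,"dz":0.0015,"rx":0,"ry":0,"rz":0}]'
```

```text
time: 14.95
tool_pos: [0.5941, -0.2569, 0.1691]
tool_rot: [0.001, 0.672, 0.74, 0.001]
contact_force: [1.2, 1.7, 4.8]
gripper_width: 0.153
grasp_force: 61.2
```

```bash
python3 -m inch '[{"dx":0,"dy":0,"dz":0,"rx":0,"ry":0,"rz":0},{"dx":0,"dy":0,"dz":0,"rx":0,"ry":0,"rz":0},{"dx":0,"dy":0,"dz":0,"rx":0,"ry":0,"rz":0},{"dx":0,"dy":0,"dz":0,"rx":0,"ry":0,"rz":0}]' 0.2; python3 - <<'E'
from h import *
G={n:np.mean([optics.grab_frame(n).astype(float) for _ in range(3)],0) for n in("scene","top")}
np.savez("r.npz",**G);go(.594,-.257,.3,np.pi/2+.095)
E
python3 -m inch '[{"dx":0,"dy":0,"dz":-0.02,"rx":0,"ry":0,"rz":0},{"dx":0,"dy":0,"dz":-0.05,"rx":0,"ry":0,"rz":0},{"dx":0,"dy":0,"dz":-0.1,"rx":0,"ry":0,"rz":0},{"dx":0,"dy":0,"dz":-0.15,"rx":0,"ry":0,"rz":0},{"dx":0,"dy":0,"dz":-0.19,"rx":0,"ry":0,"rz":0}]'
python3 - <<'E'
from h import *
import cv2
G={n:np.mean([optics.grab_frame(n).astype(float) for _ in range(4)],0) for n in("scene","top")}
np.savez("s.npz",**G);F=np.load("f.npz")
# wooden bar line in scene: compare apparent height/yaw with stand start; white box outline bbox and vertical edges
def wood(I,x0,x1,y0,y1):
    s=I[y0:y1,x0:x1];m=(s[...,0]-s[...,2]>55)&(s[...,0]>140)&(s[...,1]>110)
    m=cv2.morphologyEx(m.astype(np.uint8),cv2.MORPH_OPEN,np.ones((2,2)))
    k,l,st,ce=cv2.connectedComponentsWithStats(m);i=1+np.argmax(st[1:,4]);return st[i],ce[i]+[x0,y0]
for nm,I,c,P in(("start",F["scene"],(270,330,200,250),(.608,.2525,.155)),("now",G["scene"],(180,230,120,180),(.594,-.257,.190))):
    st,ce=wood(I,*c);print(nm,st,ce.round(1),"pred",np.round(proj("scene",P),1))
for k in("glue","cup","gluestick","caddy"):
  for n in("scene","top"):
    for d in nets.boxes_of(n,k)[:3]:print(k,n,np.round(d['bbox'],1),round(d['confidence'],2))
go(.594,-.257,.3,np.pi/2+.095)
E
```

```text
time: 15.35
tool_pos: [0.5929, -0.2567, 0.1666]
tool_rot: [-0.0, 0.672, 0.74, -0.0]
contact_force: [-0.2, -0.4, -0.8]
gripper_width: 0.601
grasp_force: 0.0
t 15.65 pos [ 0.5931 -0.2568  0.167 ] w 0.599 F [-0.3 -0.2 -0.1]
d [-0.0004  0.0011 -0.1662] r [-0.0001 -0.      0.0006]
time: 16.15
tool_pos: [0.5935, -0.257, 0.3237]
tool_rot: [0.002, 0.672, 0.74, 0.0]
contact_force: [0.4, -0.2, 0.5]
gripper_width: 0.605
grasp_force: 0.0
start [ 10  17  26  18 103] [292.1 225.3] pred [292.  224.3]
now [11 29 22 12 72] [201.2 154.3] pred [201.  153.1]
glue scene [342.1 262.8  20.   36.5] 0.86
glue scene [180.4 154.9   8.1  22.8] 0.6
glue top [160.2 224.1  31.8  24.7] 0.91
cup scene [214.6 236.2  17.6  25.2] 0.87
cup top [308.3 156.6  23.6  25.1] 0.71
cup top [386.6 231.8  43.2  32.3] 0.43
gluestick scene [178.  153.6   6.8  22.6] 0.59
caddy scene [397.8 292.8  62.6  55.9] 0.85
caddy scene [375.5 236.7  41.7  40.7] 0.83
caddy top [395.6 216.   49.9  66.2] 0.92
caddy top [156.6 287.7  67.2  64. ] 0.81
caddy top [ 79.9 237.   59.3  63.6] 0.81
t 16.95 pos [ 0.5931 -0.2567  0.3189] w 0.598 F [-0.3 -0.2 -0.4]
d [-0.0004  0.0011  0.0236] r [-0.0002 -0.0001  0.0006]
```

The handle sits where a fully home caddy's should, with the same camera residual as on the stand. The glue bottle, cup and glue stick haven't moved and the gripper is well clear, so I'm handing in.

```bash
python3 -c "
from plant import ticket
print(ticket.job_done())"
```

```text
the job is handed in; nothing more can be done
None
```

The clip is in the dish and the caddy is hanging on the pinless rack; the handle's height and position show the lip fully home, though I had no pictures left to view it after release. I handed the job in at about 17 s, with the glue bottle, cup and glue stick not disturbed; the verdict was not shown to me.

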